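# Latch the instrument case

### The arm

A 6-joint arm with a two-finger parallel gripper is mounted at the origin on the work surface. World frame = base frame: x ahead of the robot, y to its left, z up, the work surface at z = 0. Lengths are in m, angles in rad, forces in N, time in s.
With the tool pointing down it reaches from about 0.35 to 0.8 m from the base axis. Payload 7.3 kg.
Tool frame: the origin (TCP) lies at the very end of the fingers, on their centre line; the grasp point (between the pads) lies 19 mm behind it; z points along the fingers, x is the direction in which the jaws open and shut, and the axes are right-handed (so a half turn about z gives the same grasp; the last joint's range is limited). The gripper opens to 85 mm and grips with 20 to 120 N. Pads are 22 mm wide; open, the fingers measure 114 mm over their backs; the gripper's body (76 mm by 85 mm) begins 54 mm behind the grasp point. The pads swing forward as they close: fully open they stand 13 mm farther back than shut.
Start: joints at [-1.4, 0.342, 1.524, -0, 1.275, -0.146], TCP at [0.164, -0.499, 0.231] pointing down, gripper open.
Joint ranges: [-2.53, 2.53], [-0.77, 2.02], [0.04, 2.7], [-1, 4.14], [0.28, 2.66], [-3.11, 3.11]. Speed limits (rad/s): [2.57, 2.57, 3.14, 3.14, 3.14, 3.14].

### API

Orientations are given as a 3x3 rotation matrix whose columns are the frame's x, y, z axes.
In Python, from rig import * gives the robot as it stands. The module is installed in compiled form; this text tells all that it offers.
- The arm moves only by the shell command python3 -m inch 'ROWS'. ROWS is JSON, a list of rows, each a list of 7 numbers: the shift along the tool's x, y, z in m, then the turn, a rotation vector about the tool's x, y, z in rad, then the finger opening in m, from 0 to 0.0854. In form: [[x, y, z, wx, wy, wz, fingers], ...]. A call has 1 to 8 rows; each row is the pose to reach, as a shift and turn from the pose commanded when the call began, along the tool's axes at that moment; what a row does not reach only later rows make up. A row lasts 1/8 s, in which the tool goes at most 62.5 mm and 10.7 degrees, less where a joint would pass 70% of its speed; a pose out of reach is approached as far as the arm can. A call with a gripper value outside its range is refused whole. The fingers move at their own pace and stop on an object; the grip force is fixed at half the most. Time passes only in rows, so rows that repeat a pose let the fingers close. It gives the time, the measured TCP pose, the force and the opening at its end, in the units of the state.
- observe(): the state, without advancing time (a new reading comes with each control period).
- capture(name): name is "scene" or "side" or "wrist"; returns the picture (420x560x3 uint8, red, green, blue); there is no depth.
- camera_model(name): a dict with "vertical_fov" (degrees; the focal length in pixels is half the picture's height over the tangent of half this angle, whatever the lens; pixels are square), "cx", "cy" (the principal point, pixels), "world_from_camera" (4x4, takes a point from camera to world coordinates). Camera axes: x right, y down, z forward; pixel columns grow to the right and rows downward; lengths in m; the calibration is good to about 2 mm. A picture is of the moment at which its call begins: read the wrist's pose just before it. camera_model takes no time and is no camera call; for the wrist camera it gives the pose at the moment of the call.
- sign_off(): hands the job in, once; it reports no verdict.
Trained networks look in the newest picture that a camera, given by its name, has taken for a name from the list of things; names that differ only in an ending like _2 or _b are one class to them, and where a whole thing is asked for, a point or a joint stands for the part that bears it (a point fixed in the world has none). Each returns a list of dicts, best first, with "score" (0 to 1); they miss things now and then, are a little off and sometimes report something else, mostly with a low value. They report only what shows in the picture. A call takes as long as a camera call.
- boxes_of(query, camera): "location" ([column, row] in pixels, amid what is visible of it).
- cut_out(query, camera): "mask" (420x560 bool, what is visible of it) and "location" ([column, row] in pixels, amid what is visible of it).
- pinpoint(query, camera): "location" ([column, row] in pixels: a listed point, or the origin of a listed thing).
The state is a dict: "clock": time; "joint_positions": joint angles; "joint_vel": joint speeds; "joint_torque": joint torques, N m; "tcp_pos": TCP position; "tcp_rot": TCP orientation; "force": force on the tool from outside, world axes, zero at the start; "ft_torque": the same for the moment, N m; "gripper_width": finger opening in m.
Only numpy, scipy, OpenCV 4.12 (cv2) and the standard library are available. Lean on these libraries where they do the work, as an engineer would, in place of code of your own. Each camera call takes 0.05 s, during which the arm holds its last target.

### The job

Close the draw latch of the blue instrument case: swing the steel wire bail over so that its crossbar drops behind the lip of the keeper on the lid, then throw the orange lever over and down until it snaps past centre and lies flat against the sloping front, pulling the lid tight. Leave the small things beside the case where they are.

Things in the scene. Friction and masses are not known exactly. Their poses are not given: they have to be found in the camera images.
- case: Blue hard case, fixed to the bench, 230 deep (x) x 240 wide (y) x 110 mm high. Origin: centre of its underside; x level, out of the latch side, z up. That side (+x) slopes at 45 degrees from its foot at x = +115 mm up to the lid's flat top edge at x = +5, z = 110 mm; lid seam at z = 75. The latch is at mid-width (y = 0) on the slope; all its hinges are along y.
- lever_hinge (a point): Fixed pivot of the latch lever, on its axis at mid-width, 20 mm off the slope, at x = +73, z = 71 mm in the case's frame. The pivot sits between two small steel cheeks 32 mm apart over all.
- lever (a joint): Latch lever, steel with orange grip, 24 wide, 6 thick, reaching 72 mm from its pivot. Rad: 0 = shut (stop), parallel to the slope, pointing down it (45 degrees below level); grows as it is raised: 0.79 = level along the case's x, 2.36 would be upright. Stays where left (0.08 N m). Bail hooked: about 3 to 8 N at the grip below 1.0, passes centre near 0.25 rad, then snaps shut.
- lever_pad (a point): Point on the orange grip, 60 mm from the lever's pivot, at mid-width, on the surface that faces the lid when the lever is raised and faces outwards from the slope (up) when it is shut: push here.
- bail (a joint): Bail: U of round 7 mm rod, 45 wide over all, arms outside the lever, 58 mm from hinge to crossbar. Hinged on the lever 18 mm from its pivot, 0.35 rad below the lever's direction (as a lever at angle lever - 0.35). Rad relative to the lever: 2.62 = leaning on the lever (stop); shrinks as the bar swings to the lid; on the keeper bail = lever within 0.3. Loose: falls by its weight to either side.
- bail_bar (a point): Centre of the bail's crossbar (on the rod's axis, at mid-width). The bail can be pinched here across its 45 mm width, with the fingers outside the two arms.
- keeper (a point): Steel block with a lip, on the lid, 26 wide, 20 mm off the slope, slope free on both sides. Origin: where the crossbar's centre lies when clamped; x down the slope, z square off it. Lip at x = +4 to +9 mm, tip at z = +12; floor behind it at z = -3.5, back to x = -35, on which the bar rests (its centre at z = 0). The bar comes over the lip and drops behind it, at any x below 0.
- lid (a joint): Lid, hinged at the back. Angle in rad: about 0.04 = standing off on its springy seal (5 mm gap at the front), 0 = pulled tight by the latch.
- parts_box: Closed clear plastic box with brass parts, 72 x 72 x 36 mm; origin under its centre. To be left alone.
- hygrometer: Black digital room gauge lying on its back, 50 x 75 x 30 mm; origin under its centre. To be left alone.
- dial_gauge: Round dial gauge, 60 mm across, 22 mm high, with a 45 mm stem, lying face up; origin under the dial's centre. To be left alone.

How it is judged:
On the way:
1. the bail's crossbar lies behind the keeper's lip while the lever is still up (x of bail_bar in the frame of keeper between -0.035 and 0.004 m and z of bail_bar in the frame of keeper below 0.008 m and value of joint lever above 0.8 rad), for 0.2 s.
At the end, for the whole second after the job is handed in: The lever lies shut (within 0.12 rad of flat) and at rest, the crossbar sits in the keeper (within 8 mm of its seat) and the lid is pulled tight (below 0.015 rad) (value of joint lever below 0.12 rad and value of joint lid below 0.015 rad and distance between bail_bar and keeper below 0.008 m and velocity of joint lever between -0.05 and 0.05 rad/s); the robot touches nothing.
It fails at once if a thing beside the case is moved more than 30 mm (distance of any of parts_box, hygrometer, dial_gauge from where it was at the start of the episode above 0.03 m).
It also fails if it takes over 43 s, if anything falls off the work surface, if the arm or the gripper's body presses on something with over 40 N, if the wrist force passes 120 N, or if a joint passes its speed limit or range.

## Working session

There is one attempt and no reset: what is moved stays moved. The work goes in short steps, Python scripts to look and compute and a shell command to move; the robot and the scene stay as the last step left them, time stands still between calls to the robot, and variables do not carry over. Pictures are saved under pics/ and viewed, and the job is handed in when it is done.

```bash
mkdir -p pics; ls
python3 - <<'E'
from rig import *
import cv2
for n in ["scene","side","wrist"]:
    im=capture(n); cv2.imwrite(f"pics/a_{n}.png",im[:,:,::-1])
    m=camera_model(n); print(n,m["vertical_fov"],m["cx"],m["cy"]); print(m["world_from_camera"].round(3) if hasattr(m["world_from_camera"],'round') else m["world_from_camera"])
for n in ["scene","side"]:
    for q in ["case","lever_hinge","lever_pad","bail_bar","keeper","parts_box","hygrometer","dial_gauge"]:
        r=pinpoint(q,n); print(n,q,[(x["score"],x["location"]) for x in r[:2]])
print(observe())
E
```

```text
pics
scene 43.689940751218195 281.50196591518227 204.0686552757372
[[-0.413  0.69  -0.595  1.327]
 [ 0.911  0.305 -0.278  0.382]
 [-0.011 -0.656 -0.754  1.058]
 [ 0.     0.     0.     1.   ]]
side 57.73671117318107 277.4580611556912 213.33016371425958
[[-0.93  -0.257  0.264  0.291]
 [-0.368  0.655 -0.66   0.664]
 [-0.003 -0.71  -0.704  0.763]
 [ 0.     0.     0.     1.   ]]
wrist 65.54695602073826 279.42565814739993 213.9454682299629
[[ 0.311 -0.906 -0.288  0.237]
 [-0.95  -0.297 -0.094 -0.474]
 [-0.001  0.303 -0.953  0.372]
 [ 0.     0.     0.     1.   ]]
scene case [(0.98, [286.0, 205.7])]
scene lever_hinge [(0.96, [287.0, 208.7])]
scene lever_pad [(0.54, [290.3, 207.9])]
scene bail_bar [(0.63, [288.0, 206.1]), (0.35, [377.4, 216.7])]
scene keeper [(0.82, [287.5, 193.2])]
scene parts_box [(0.93, [377.5, 219.8])]
scene hygrometer [(0.62, [210.9, 195.2])]
scene dial_gauge [(0.96, [183.8, 256.3])]
side case [(0.76, [299.8, 235.1])]
side lever_hinge [(0.69, [272.8, 217.5])]
side lever_pad [(0.64, [257.0, 203.2])]
side bail_bar [(0.53, [255.2, 199.8])]
side keeper [(0.87, [285.5, 207.6]
[... 249 characters left out ...]
693e-06,
        1.27537465e+00, -1.46006460e-01]), 'joint_vel': array([ 0.00068471, -0.00032332,  0.00050931,  0.00079123,  0.00027422,
        0.00047582]), 'joint_torque': array([-2.84383132e-03, -4.33575189e+01, -2.46272600e+01, -6.31255425e-04,
        2.67162195e-04,  2.17412563e-06]), 'tcp_pos': array([ 0.16357438, -0.49889419,  0.23134236]), 'tcp_rot': array([[ 3.11529460e-01, -9.50236494e-01,  2.48238935e-05],
       [-9.50236482e-01, -3.11529460e-01, -1.56020996e-04],
       [ 1.55990219e-04,  2.50165674e-05, -9.99999988e-01]]), 'force': array([ 0.12822391, -0.01147376,  1.00125478]), 'ft_torque': array([-0.00603739, -0.04390522, -0.02073026]), 'gripper_width': 0.08525467124866759}
```

View pics/a_scene.png

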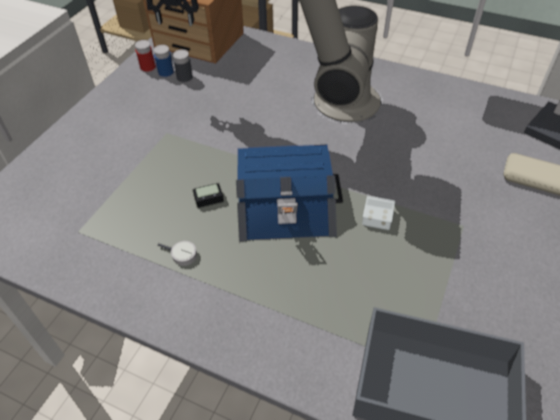

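View pics/a_side.png

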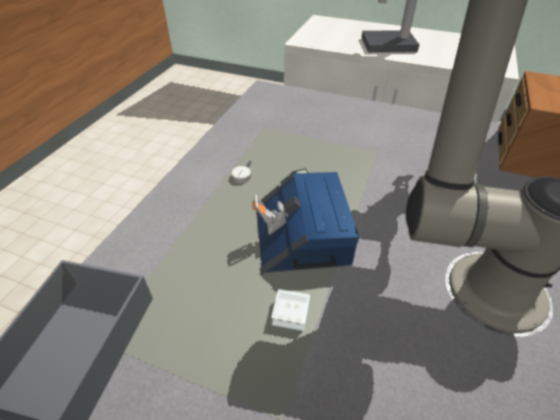

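```bash
cat > h.py <<'E'
import numpy as np, cv2
from scipy.optimize import least_squares
def K(m):
    f=210/np.tan(np.radians(m["vertical_fov"])/2); return np.array([[f,0,m["cx"]],[0,f,m["cy"]],[0,0,1]])
def P(m):
    return K(m)@np.linalg.inv(np.array(m["world_from_camera"]))[:3]
def proj(m,X):
    X=np.atleast_2d(X); h=(P(m)@np.c_[X,np.ones(len(X))].T).T; return h[:,:2]/h[:,2:]
def tri(obs):
    A=[]
    for m,uv in obs:
        p=P(m); A+= [uv[0]*p[2]-p[0], uv[1]*p[2]-p[1]]
    v=np.linalg.svd(np.array(A))[2][-1]; X=v[:3]/v[3]
    return X,[np.linalg.norm(proj(m,X)[0]-uv) for m,uv in obs]
def ray(m,uv):
    T=np.array(m["world_from_camera"]); d=T[:3,:3]@np.linalg.inv(K(m))@np.array([*uv,1.]); return T[:3,3],d/np.linalg.norm(d)
E
python3 - <<'E'
from rig import *
from h import *
s,d=camera_model("scene"),camera_model("side")
O={"case":([286.0,205.7],[299.8,235.1]),"hinge":([287,208.7],[272.8,217.5]),"pad":([290.3,207.9],[257,203.2]),"bar":([288,206.1],[255.2,199.8]),"keeper":([287.5,193.2],[285.5,207.6]),"box":([377.5,219.8],[287.3,315.4]),"hyg":([210.9,195.2],[300.8,184.2]),"dial":([183.8,256.3],[238.1,174.9])}
for k,(a,b) in O.items():
    X,e=tri([(s,a),(d,b)]);print(k,X.round(4),np.round(e,1))
E
```

```text
case [ 0.4906  0.0036 -0.0026] [0.2 0.4]
hinge [0.5557 0.0355 0.0702] [0.4 0.7]
pad [0.5902 0.0582 0.1237] [1.3 2.5]
bar [0.5949 0.0549 0.1324] [1.  1.8]
keeper [0.5291 0.0237 0.0987] [1.4 2.6]
box [ 0.4373  0.2416 -0.0041] [0.2 0.4]
hyg [ 0.5517 -0.1887  0.0114] [0.8 1.4]
dial [ 0.7505 -0.1544  0.0091] [0.3 0.4]
```

The scene picture shows the case at about (286,190), with the lever and bail standing up at (287,210). The hygrometer is at (210,195), the dial at (183,254) and the box at (378,212), all well clear of the case. The case yaw comes out at about 0.46 rad. Next I move the wrist camera over the latch.

```bash
python3 -m inch '[[-0.386,-0.554,-0.08,0,0,-0.14,0.085],[-0.386,-0.554,-0.08,0,0,-0.14,0.085],[-0.386,-0.554,-0.08,0,0,-0.14,0.085],[-0.386,-0.554,-0.08,0,0,-0.14,0.085],[-0.386,-0.554,-0.08,0,0,-0.14,0.085],[-0.386,-0.554,-0.08,0,0,-0.14,0.085],[-0.386,-0.554,-0.08,0,0,-0.14,0.085],[-0.386,-0.554,-0.08,0,0,-0.14,0.085]]'; python3 -c "
from rig import *;print(observe()['tcp_pos'],observe()['tcp_rot'])"
```

```text
clock: 1.95
tcp_pos: [0.4633, -0.1004, 0.2906]
tcp_rot: [[0.441, -0.897, 0.001], [-0.897, -0.441, -0.001], [0.001, -0.0, -1.0]]
force: [0.5, -0.5, -0.3]
gripper_width: 0.0854
[ 0.46327034 -0.10043799  0.29064603] [[ 4.41069671e-01 -8.97472525e-01  7.82627018e-04]
 [-8.97472442e-01 -4.41070143e-01 -5.87651606e-04]
 [ 8.72594582e-04 -4.43190880e-04 -9.99999521e-01]]
```

```bash
python3 -m inch '[[-0.078,-0.158,-0.02,0,0,0,0.085],[-0.078,-0.158,-0.02,0,0,0,0.085],[-0.078,-0.158,-0.02,0,0,0,0.085],[-0.078,-0.158,-0.02,0,0,0,0.085],[-0.078,-0.158,-0.02,0,0,0,0.085]]'
python3 - <<'E'
from rig import *
from h import *
w=camera_model("wrist"); im=capture("wrist"); cv2.imwrite("pics/b_wrist.png",im[:,:,::-1])
np.save("wb.npy",w)
o=observe(); print(o["tcp_pos"],o["joint_positions"])
for q in ["case","lever_hinge","lever_pad","bail_bar","keeper"]:
    r=pinpoint(q,"wrist"); print(q,[(x["score"],x["location"]) for x in r[:2]])
E
```

```text
clock: 2.58
tcp_pos: [0.5693, 0.0373, 0.3097]
tcp_rot: [[0.442, -0.897, -0.001], [-0.897, -0.442, -0.0], [-0.0, 0.001, -1.0]]
force: [0.1, -0.1, 0.5]
gripper_width: 0.0851
[0.56915971 0.03679836 0.30990922] [-6.95408554e-02  3.83253946e-01  1.24698096e+00 -4.55730671e-04
  1.51208770e+00  1.04505812e+00]
case [(0.74, [274.8, 227.0]), (0.19, [276.1, 162.8])]
lever_hinge [(0.86, [273.1, 189.6])]
lever_pad [(0.76, [276.2, 162.4])]
bail_bar [(0.73, [275.7, 161.6])]
keeper [(0.88, [281.1, 221.6])]
```

View pics/b_wrist.png

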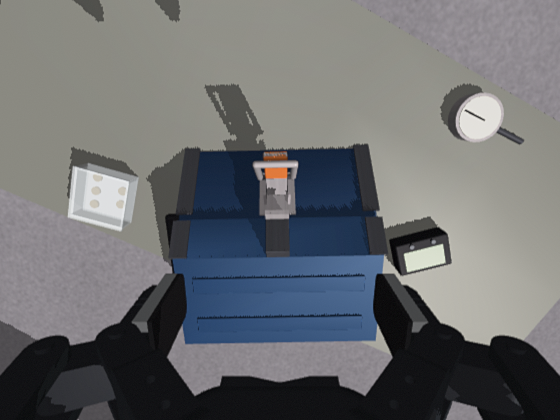

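The wrist view shows the bar at (276,161) crossing over the orange lever, the keeper at about (279,225), and the case edges nearly level. I'll fit one model to all three views.

```bash
cat > model.py <<'E'
from h import *
def sl(p,u,w,y=0,z0=0):
    # slope frame with origin at pivot's foot; returns world
    x,yy,yaw=p[:3]; c=np.sqrt(.5)
    cx=.073+c*u+c*(w-.020); cz=.071-c*u+c*(w-.020)
    return np.array([x+np.cos(yaw)*cx-np.sin(yaw)*y, yy+np.sin(yaw)*cx+np.cos(yaw)*y, cz+z0])
def pts(p):
    L,b=p[3],p[4]
    d=lambda a:np.array([np.cos(a),np.sin(a)])
    h=np.array([0,.02])
    pad=h+.06*d(L)+.003*d(L+np.pi/2)
    bh=h+.018*d(L-.35); bar=bh+.058*d(np.pi+L-b)
    return dict(case=np.array([p[0],p[1],0.]),hinge=sl(p,*h),pad=sl(p,*pad),bar=sl(p,*bar),keeper=sl(p,-.0408,.020),bh=sl(p,*bh))
E
python3 - <<'E'
from rig import *
from model import *
s,d=camera_model("scene"),camera_model("side"); w=np.load("wb.npy",allow_pickle=True).item()
O={"case":([286.0,205.7],[299.8,235.1],[274.8,227.0]),"hinge":([287,208.7],[272.8,217.5],[273.1,189.6]),"pad":([290.3,207.9],[257,203.2],[276.2,162.4]),"bar":([288,206.1],[255.2,199.8],[275.7,161.6]),"keeper":([287.5,193.2],[285.5,207.6],[281.1,221.6])}
# corner points in wrist: top-front edge of lid (x=5,z=110+), feet
def res(p,full=False):
    q=pts(p); r=[]
    for k,v in O.items():
        for m,uv in zip((s,d,w),v): r.append((k,proj(m,q[k])[0]-uv))
    if full: return r
    return np.concatenate([a[1] for a in r])
f=least_squares(res,[.49,.0036,.456,1.7,2.6],loss="soft_l1",f_scale=1.5)
print(f.x)
for k,v in res(f.x,True): print(k,v.round(1))
for k,v in pts(f.x).items(): print(k,v.round(4))
np.save("p.npy",f.x)
for k in O: X,e=tri(list(zip((s,d,w),O[k]))); print(k,X.round(4),np.round(e,1))
print("corners wrist", [proj(w,sl(f.x,(110-71)/-1e3*0+u,0,y))[0].round(0) for u,y in [(.0495,-.12),(.0495,.12),(-.106,-.12),(-.106,.12)]])
E
```

```text
[0.48940725 0.00443032 0.44214955 1.5980889  2.8586081 ]
case [ 0.3 -1. ]
case [0.1 0. ]
case [ 0.9 -0. ]
hinge [-0.1 -0.6]
hinge [-0.3  0.4]
hinge [2.7 0.2]
pad [-3.1  0.2]
pad [-0.6  2.4]
pad [-0.4  0.7]
bar [-0.7 -0.7]
bar [-0.5  1.8]
bar [0.  0.1]
keeper [-0.9 -1.5]
keeper [-1.6  1.6]
keeper [-5.8 -1.1]
case [0.4894 0.0044 0.    ]
hinge [0.5554 0.0357 0.071 ]
pad [0.5907 0.0524 0.1166]
bar [0.5939 0.0539 0.1306]
keeper [0.5293 0.0233 0.0998]
bh [0.5699 0.0426 0.079 ]
case [ 0.4901  0.0041 -0.0023] [0.4 0.4 1.6]
hinge [0.5555 0.0364 0.0707] [0.4 0.8 2.2]
pad [0.5906 0.0567 0.1229] [1.7 2.2 4.4]
bar [0.5947 0.0546 0.1322] [1.  1.7 0.8]
keeper [0.5291 0.0216 0.0976] [1.9 2.3 4.7]
corners wrist [array([367., 167.]), array([185., 164.]), array([383., 283.]), array([165., 280.])]
```

```bash
python3 -m inch '[[-0.0045,-0.03,0.06,0,0,0.016,0.085],[-0.0045,-0.03,0.12,0,0,0.016,0.085],[-0.0045,-0.03,0.17,0,0,0.016,0.085],[-0.0045,-0.03,0.19,0,0,0.016,0.085],[-0.0045,-0.03,0.203,0,0,0.016,0.085],[-0.0045,-0.03,0.203,0,0,0.016,0.085]]'
python3 - <<'E'
from rig import *
from h import *
for n in ["wrist","side"]:
    m=camera_model(n); im=capture(n)
    if n=="side": im=cv2.resize(im[120:300,180:400],(792,648))[:600]
    cv2.imwrite(f"pics/c_{n}.png",im[:,:,::-1])
    r=pinpoint("bail_bar",n); print([(x["score"],x["location"]) for x in r[:2]], proj(m,[.594,.054,.131]),proj(m,observe()["tcp_pos"]))
E
```

```text
clock: 3.62
tcp_pos: [0.5945, 0.0544, 0.1069]
tcp_rot: [[0.426, -0.905, -0.001], [-0.905, -0.426, -0.0], [-0.0, 0.001, -1.0]]
force: [-0.6, -0.1, 0.7]
gripper_width: 0.0848
[(0.79, [277.5, 309.1])] [[280.83300594 308.0082676 ]] [[280.8503476  278.14142712]]
[(0.57, [256.8, 198.1])] [[254.63524397 201.454701  ]] [[254.43230852 208.11683342]]
```

View pics/c_wrist.png

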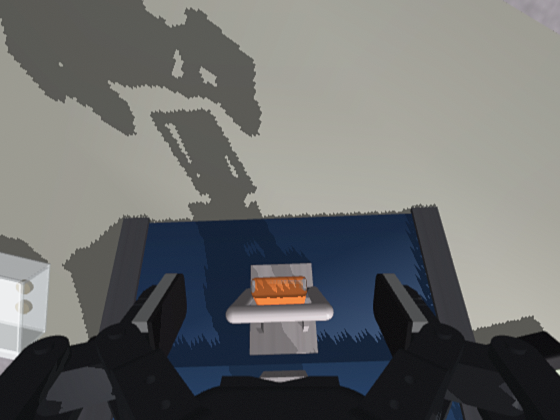

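View pics/c_side.png

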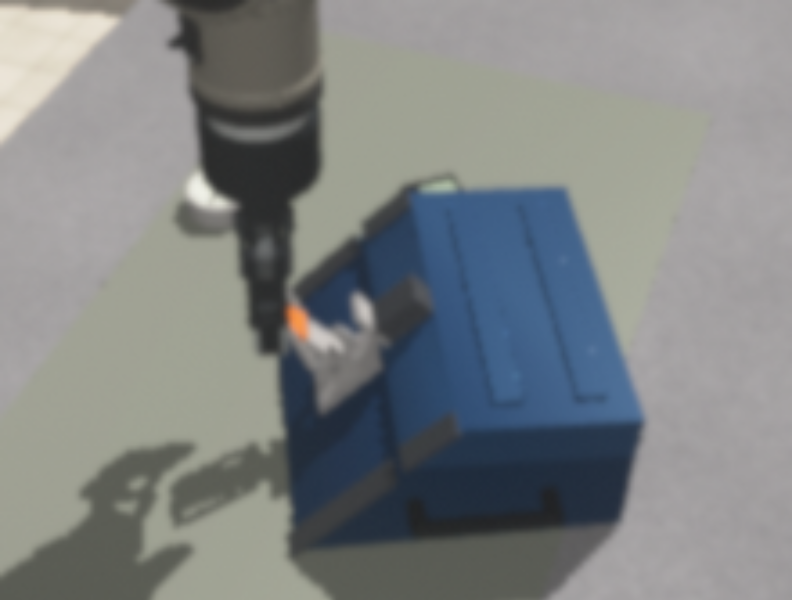

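The bar spans columns 227–333 at row 312, centred between the fingers. I'll pinch it.

```bash
python3 -m inch '[[0,0,0,0,0,0,0.035],[0,0,0,0,0,0,0.035],[0,0,0,0,0,0,0.035],[0,0,0,0,0,0,0.035],[0,0,0,0,0,0,0.035]]'
python3 - <<'E'
from rig import *
from h import *
im=capture("wrist")
cv2.imwrite(f"pics/d_w.png",im[:,:,::-1])
r=pinpoint("bail_bar","wrist"); print([(x["score"],x["location"]) for x in r[:2]])
E
```

```text
clock: 4.45
tcp_pos: [0.5951, 0.0547, 0.1075]
tcp_rot: [[0.427, -0.904, 0.001], [-0.904, -0.427, -0.0], [0.001, -0.001, -1.0]]
force: [1.3, -0.4, 3.7]
gripper_width: 0.0425
[(0.73, [277.0, 309.0]), (0.33, [280.3, 294.9])]
```

View pics/d_w.png

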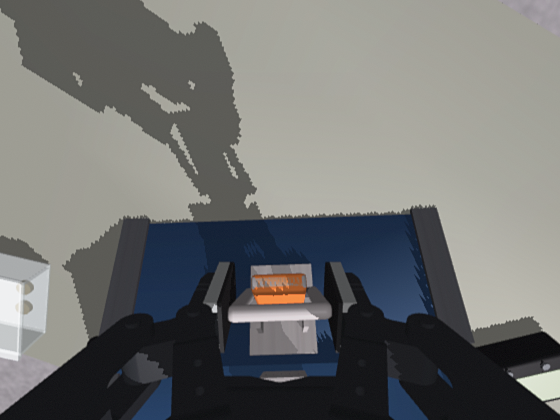

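```bash
python3 -m inch '[[0,0.0113,-0.0037,0,0,0,0.035],[0,0.0234,-0.005,0,0,0,0.035],[0,0.0355,-0.0037,0,0,0,0.035],[0,0.047,0,0,0,0,0.035],[0,0.0567,0.0055,0,0,0,0.035],[0,0.0567,0.0055,0,0,0,0.035]]'
python3 - <<'E'
from rig import *
from h import *
im=capture("wrist")
cv2.imwrite(f"pics/e_w.png",im[:,:,::-1])
im=capture("side"); cv2.imwrite(f"pics/e_s.png",cv2.resize(im[120:300,180:400],(792,648))[:600,:,::-1])
E
```

```text
clock: 5.3
tcp_pos: [0.5451, 0.0298, 0.1027]
tcp_rot: [[0.426, -0.905, 0.005], [-0.905, -0.426, -0.001], [0.003, -0.005, -1.0]]
force: [5.1, -3.4, 3.5]
gripper_width: 0.0425
```

View pics/e_w.png

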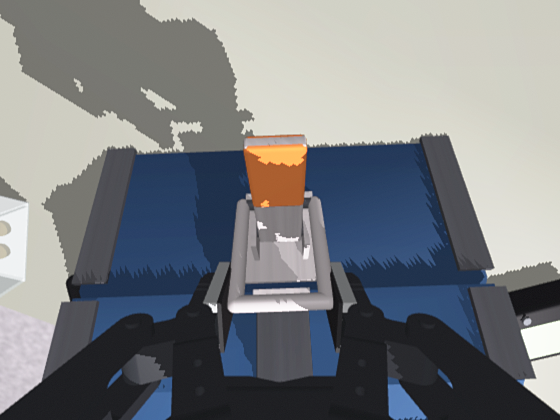

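View pics/e_s.png

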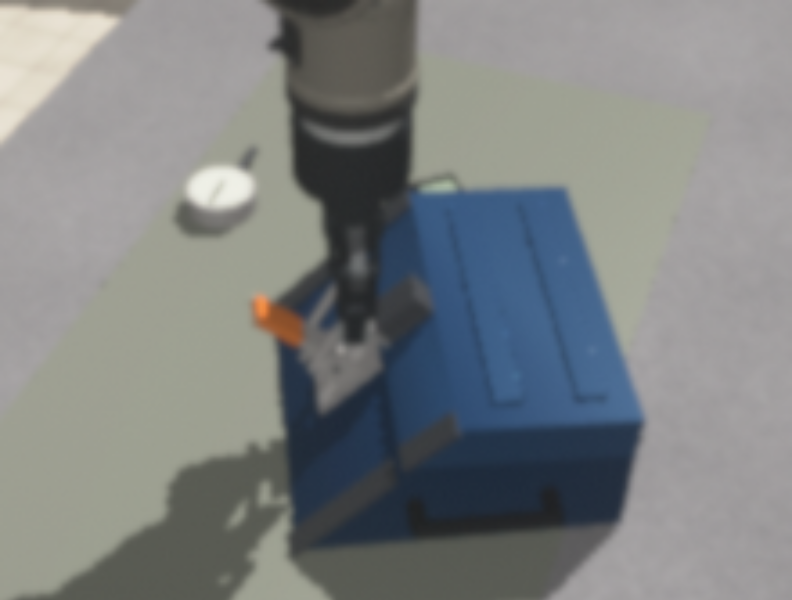

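```bash
cat > look.py <<'E'
from rig import *
from model import *
import sys
O={}; M={}
for n in ["scene","side","wrist"]:
    M[n]=camera_model(n); im=capture(n); cv2.imwrite(f"pics/{sys.argv[1]}_{n}.png",im[:,:,::-1])
    for q in sys.argv[2:]:
        r=pinpoint(q,n)
        if r and r[0]["score"]>.35: O.setdefault(q,[]).append((n,r[0]["location"],r[0]["score"]))
p=np.load("p.npy"); piv=pts(p)["hinge"]; e=np.array([np.cos(p[2]),np.sin(p[2]),0])
for q,l in O.items():
    if len(l)>1:
        X,er=tri([(M[n],u) for n,u,_ in l]); d=X-piv; a=np.arctan2(d[2],d@e)
        print(q,X.round(4),np.round(er,1),"from pivot e,z",(d@e).round(4),d[2].round(4),"abs angle",round(a+np.pi/4,3),[(n,round(sc,2),u) for n,u,sc in l])
print(observe()["clock"])
E
python3 look.py f lever_pad bail_bar keeper
```

```text
lever_pad [0.5953 0.056  0.1155] [0.2 2.3] from pivot e,z 0.0447 0.0445 abs angle 1.569 [('scene', 0.77, [288.0, 210.2]), ('wrist', 0.64, [277.0, 166.8])]
bail_bar [0.5512 0.0315 0.1374] [ 0.   1.2 10.4] from pivot e,z -0.0055 0.0664 abs angle 2.439 [('scene', 0.51, [286.0, 188.3]), ('side', 0.49, [275.3, 197.2]), ('wrist', 0.84, [279.9, 299.0])]
keeper [0.5318 0.0212 0.1048] [0.3 0.4 1.7] from pivot e,z -0.0275 0.0338 abs angle 3.039 [('scene', 0.71, [285.4, 191.0]), ('side', 0.57, [283.5, 206.6]), ('wrist', 0.8, [283.2, 310.0])]
6.0
```

The lever is at about 1.5 rad and the bar is past vertical on the lid side. Releasing.

```bash
python3 -m inch '[[0,0,0,0,0,0,0.085],[0,0,0,0,0,0,0.085],[0,0,0,0,0,0,0.085],[0,0,0,0,0,0,0.085]]'; python3 look.py g lever_pad bail_bar keeper
```

```text
clock: 6.5
tcp_pos: [0.543, 0.0306, 0.1014]
tcp_rot: [[0.427, -0.904, -0.001], [-0.904, -0.427, -0.0], [-0.0, 0.001, -1.0]]
force: [-0.4, -0.1, 0.2]
gripper_width: 0.0852
lever_pad [0.5933 0.0529 0.1053] [1.3 2.8 2.9] from pivot e,z 0.0417 0.0343 abs angle 1.474 [('scene', 0.58, [287.7, 213.2]), ('side', 0.83, [257.4, 206.8]), ('wrist', 0.89, [281.4, 164.5])]
bail_bar [0.5324 0.0203 0.1168] [ 0.2  1.9 11.1] from pivot e,z -0.0274 0.0458 abs angle 2.895 [('scene', 0.65, [284.9, 187.7]), ('side', 0.38, [284.5, 201.8]), ('wrist', 0.9, [283.8, 313.9])]
keeper [0.535  0.0185 0.1014] [ 0.8  0.7 13.3] from pivot e,z -0.0258 0.0304 abs angle 3.06 [('scene', 0.97, [283.3, 192.8]), ('side', 0.76, [281.8, 207.3]), ('wrist', 0.92, [288.6, 312.4])]
7.1
```

View pics/g_wrist.png

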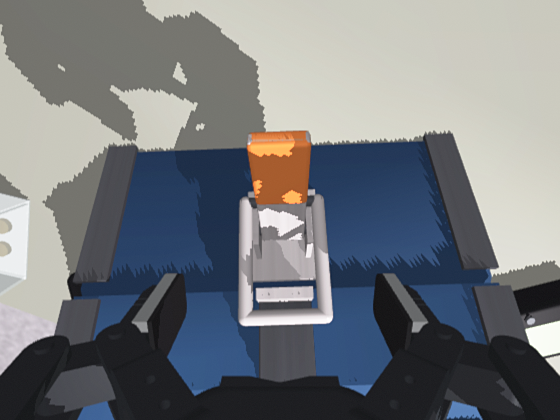

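```bash
python3 -m inch '[[0,0,-0.05,0,0,0,0.085],[0,0,-0.1,0,0,0,0.085],[0,0,-0.13,0,0,0,0.03],[0,0,-0.13,0,0,0,0.0],[0,0,-0.13,0,0,0,0.0],[0,0,-0.13,0,0,0,0.0]]'; python3 look.py i lever_pad bail_bar keeper lever_hinge
python3 - <<'E'
import cv2
a=cv2.imread("pics/i_wrist.png")[120:300,190:370]; cv2.imwrite("pics/i_wz.png",cv2.resize(a,(600,600),interpolation=cv2.INTER_CUBIC))
a=cv2.imread("pics/i_side.png")[170:250,220:320]; cv2.imwrite("pics/i_sz.png",cv2.resize(a,(750,600),interpolation=cv2.INTER_CUBIC))
E
```

```text
clock: 7.85
tcp_pos: [0.5427, 0.0306, 0.2301]
tcp_rot: [[0.427, -0.904, -0.003], [-0.904, -0.427, 0.0], [-0.001, 0.002, -1.0]]
force: [-0.2, 0.1, 0.2]
gripper_width: 0.0119
lever_pad [0.5978 0.0533 0.109 ] [0.4 3.1] from pivot e,z 0.0459 0.038 abs angle 1.477 [('scene', 0.62, [286.0, 212.4]), ('wrist', 0.86, [280.1, 135.0])]
bail_bar [0.53   0.0192 0.1134] [0.6 1.5 6.4] from pivot e,z -0.03 0.0424 abs angle 2.971 [('scene', 0.75, [284.5, 188.0]), ('side', 0.62, [285.4, 203.2]), ('wrist', 0.68, [279.7, 224.4])]
lever_hinge [0.5571 0.0327 0.0645] [2.2 3.  4.8] from pivot e,z 0.0002 -0.0065 abs angle -0.749 [('scene', 0.93, [283.9, 208.5]), ('side', 0.72, [270.6, 221.2]), ('wrist', 0.8, [279.1, 179.9])]
keeper [0.527  0.0219 0.1029] [0.5 1.9] from pivot e,z -0.0316 0.0319 abs angle 3.135 [('side', 0.66, [285.4, 208.0]), ('wrist', 0.7, [280.3, 223.2])]
8.6
```

View pics/i_wz.png

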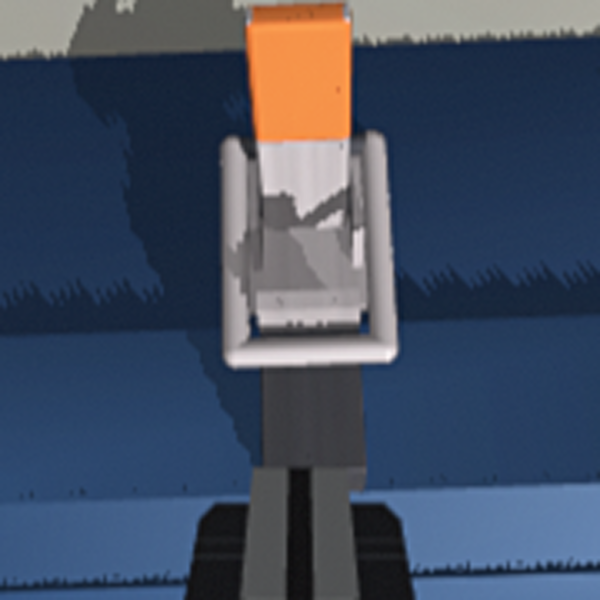

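View pics/i_sz.png

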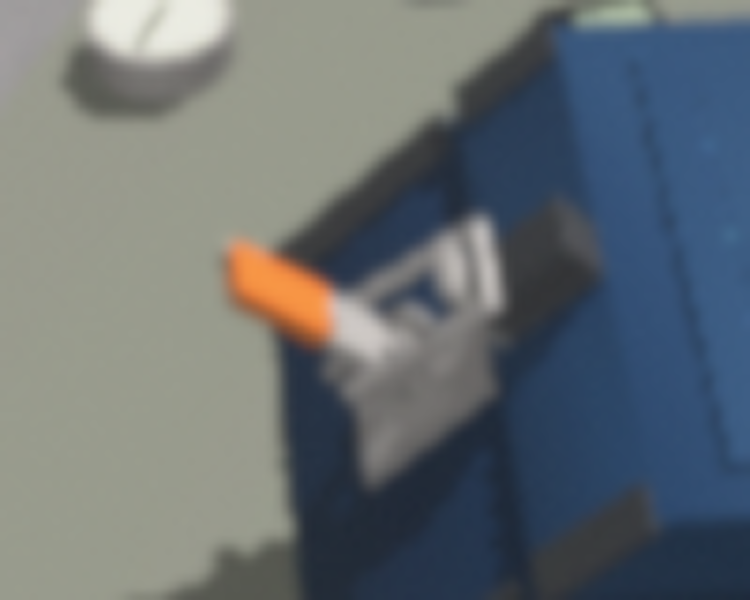

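```bash
python3 - <<'E'
from rig import *
from model import *
p=np.load("p.npy"); 
for n in ["wrist","scene","side"]:
    m=camera_model(n)
    print(n,"pivot",proj(m,pts(p)["hinge"])[0].round(1))
    for L in (1.42,1.5):
        for w in (.02,.0235,.028,.034,.04):
            bh=np.array([0,.02])+.018*np.array([np.cos(L-.35),np.sin(L-.35)])
            u=bh[0]-np.sqrt(.058**2-(w-bh[1])**2)
            print(L,"w",w,"x_keeper",round(u+.0408,4),proj(m,sl(p,u,w))[0].round(1),"ends",proj(m,sl(p,u,w,.0225))[0].round(1),proj(m,sl(p,u,w,-.0225))[0].round(1))
E
python3 - <<'E'
import cv2
a=cv2.imread("pics/i_scene.png")[160:240,240:340]; cv2.imwrite("pics/i_cz.png",cv2.resize(a,(750,600),interpolation=cv2.INTER_CUBIC))
E
```

```text
wrist pivot [280.3 182.1]
1.42 w 0.02 x_keeper -0.0064 [280.5 227.5] ends [254.8 227.6] [306.1 227.5]
1.42 w 0.0235 x_keeper -0.0072 [280.5 226.7] ends [254.5 226.8] [306.5 226.7]
1.42 w 0.028 x_keeper -0.008 [280.5 225.3] ends [254.1 225.4] [306.9 225.3]
1.42 w 0.034 x_keeper -0.0085 [280.5 222.8] ends [253.5 222.8] [307.5 222.7]
1.42 w 0.04 x_keeper -0.0084 [280.5 219.5] ends [253.  219.5] [308.  219.4]
1.5 w 0.02 x_keeper -0.0075 [280.5 228.7] ends [254.7 228.7] [306.2 228.6]
1.5 w 0.0235 x_keeper -0.0084 [280.5 227.9] ends [254.4 228. ] [306.5 227.9]
1.5 w 0.028 x_keeper -0.0092 [280.5 226.6] ends [254.  226.6] [307.  226.6]
1.5 w 0.034 x_keeper -0.0098 [280.5 224.2] ends [253.5 224.2] [307.5 224.1]
1.5 w 0.04 x_keeper -0.0097 [280.5 220.9] ends [253. 221.] [308.1 220.9]
scene pivot [286.9 208.1]
1.42 w 0.02 x_keeper -0.0064 [286.6 189.1] ends [295.7 188.9] [277.5 189.3]
1.42 w 0.0235 x_keeper -0.0072 [286.6 188.8] ends [295.7 188.6] [277.5 189. ]
1.42 w 0.028 x_keeper -0.008 [286.6 188.6] ends [295.7 188.4] [277.4 188.7]
1.42 w 0.034 x_keeper -0.0085 [286.6 188.4] ends [295.8 18
[... 554 characters left out ...]
214.2] [285.  201.7]
1.42 w 0.0235 x_keeper -0.0072 [285. 207.] ends [285.7 213.3] [284.3 200.8]
1.42 w 0.028 x_keeper -0.008 [283.9 205.9] ends [284.6 212.3] [283.2 199.8]
1.42 w 0.034 x_keeper -0.0085 [282.4 204.7] ends [283. 211.] [281.7 198.5]
1.42 w 0.04 x_keeper -0.0084 [280.6 203.5] ends [281.3 209.9] [280.  197.4]
1.5 w 0.02 x_keeper -0.0075 [286.  207.6] ends [286.7 214. ] [285.3 201.5]
1.5 w 0.0235 x_keeper -0.0084 [285.3 206.7] ends [286.  213.1] [284.6 200.6]
1.5 w 0.028 x_keeper -0.0092 [284.3 205.7] ends [285. 212.] [283.6 199.5]
1.5 w 0.034 x_keeper -0.0098 [282.7 204.4] ends [283.4 210.7] [282.1 198.2]
1.5 w 0.04 x_keeper -0.0097 [281.  203.2] ends [281.7 209.6] [280.4 197.1]
```

View pics/i_cz.png

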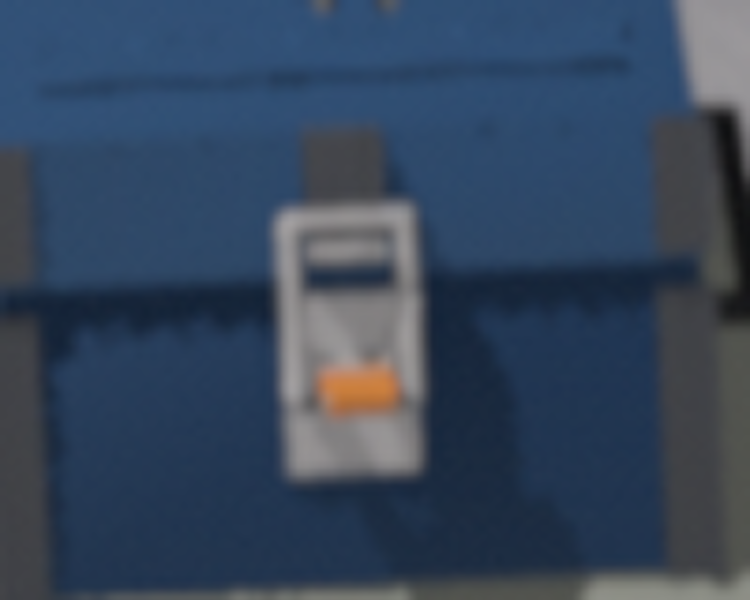

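The scene zoom shows the bar just uphill of the light lip plate, and the side view puts the bar at about w = 24 mm, so it is hooked. Now I work out the tip path for throwing the lever.

Run:
```python
from rig import *
from model import *
o=observe(); p=np.load("p.npy"); piv=pts(p)["hinge"]; R=o["tcp_rot"]; t=o["tcp_pos"]
e=np.array([np.cos(p[2]),np.sin(p[2]),0]); z=np.array([0,0,1.])
print(t,o["gripper_width"])
for L in [1.7,1.45,1.3,1.15,1.0,.85,.7,.55,.4,.3,.2,.1,0]:
    f=L-np.pi/4; tau=np.interp(L,[.2,1.4],[.45,0.]); nang=f+np.pi/2
    d=nang-(np.pi/2-tau)
    r=.050; off=.003+.011*abs(np.sin(d))
    P=piv+r*(np.cos(f)*e+np.sin(f)*z)+off*(np.cos(nang)*e+np.sin(nang)*z)
    print(L,"tau",tau.round(2),"shift",(R.T@(P-t)).round(4),"delta",round(d,2))
```

```text
[0.54332455 0.03053781 0.23163184] -0.00022604807467468385
1.7 tau 0.0 shift [ 0.0005 -0.0343  0.1139] delta 0.91
1.45 tau 0.0 shift [ 0.0005 -0.0464  0.1221] delta 0.66
1.3 tau 0.04 shift [ 0.0004 -0.0523  0.1284] delta 0.55
1.15 tau 0.09 shift [ 0.0004 -0.057   0.1355] delta 0.46
1.0 tau 0.15 shift [ 0.0004 -0.0605  0.1432] delta 0.36
0.85 tau 0.21 shift [ 0.0004 -0.0626  0.1515] delta 0.27
0.7 tau 0.26 shift [ 0.0004 -0.0633  0.16  ] delta 0.18
0.55 tau 0.32 shift [ 0.0004 -0.0626  0.1685] delta 0.08
0.4 tau 0.38 shift [ 0.0004 -0.0606  0.1765] delta -0.01
0.3 tau 0.41 shift [ 0.0004 -0.0591  0.1806] delta -0.07
0.2 tau 0.45 shift [ 0.0004 -0.0572  0.1845] delta -0.14
0.1 tau 0.45 shift [ 0.0004 -0.0553  0.188 ] delta -0.24
0 tau 0.45 shift [ 0.0004 -0.0531  0.1913] delta -0.34
```

```bash
python3 -m inch '[[0,-0.046,0.04,0,0,0,0],[0,-0.046,0.09,0,0,0,0],[0,-0.046,0.115,0,0,0,0],[0,-0.052,0.127,-0.04,0,0,0],[0,-0.057,0.135,-0.09,0,0,0],[0,-0.0605,0.143,-0.15,0,0,0],[0,-0.0605,0.143,-0.15,0,0,0]]'; python3 look.py j lever_pad bail_bar keeper
python3 - <<'E'
import cv2
a=cv2.imread("pics/j_side.png")[150:250,210:335]; cv2.imwrite("pics/j_sz.png",cv2.resize(a,(750,600),interpolation=cv2.INTER_CUBIC))
E
```

```text
clock: 9.48
tcp_pos: [0.5981, 0.0566, 0.0877]
tcp_rot: [[0.427, -0.894, -0.136], [-0.904, -0.422, -0.064], [-0.0, 0.151, -0.989]]
force: [-0.6, -1.3, -0.2]
gripper_width: -0.0003
lever_pad [0.6073 0.0572 0.0836] [1.2 0.8 9.9] from pivot e,z 0.0561 0.0126 abs angle 1.006 [('scene', 0.49, [285.3, 221.9]), ('side', 0.7, [249.7, 215.4]), ('wrist', 0.59, [277.1, 253.8])]
keeper [0.544  0.0202 0.0661] [4.8 9. ] from pivot e,z -0.0169 -0.0049 abs angle -2.076 [('scene', 0.48, [285.6, 208.5]), ('side', 0.89, [284.6, 209.5])]
10.075
```

View pics/j_wrist.png

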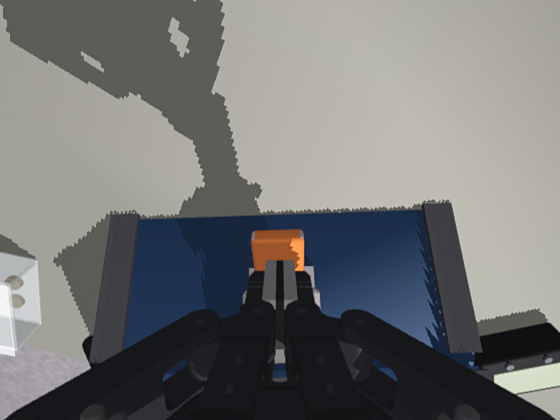

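View pics/j_sz.png

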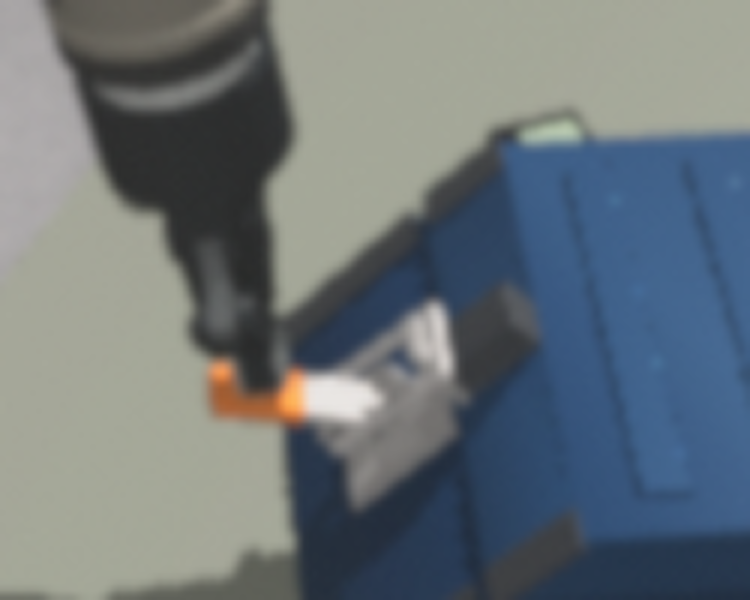

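The lever is at about 1.0 with the fingertip on the grip, and the bail is still hooked behind the lip. Continuing.

Run:
```python
from rig import *
from model import *
o=observe(); p=np.load("p.npy"); piv=pts(p)["hinge"]; R=o["tcp_rot"]; t=o["tcp_pos"]
e=np.array([np.cos(p[2]),np.sin(p[2]),0]); z=np.array([0,0,1.])
for L in [1.0,.85,.7,.55,.4,.3,.2,.1,0]:
    f=L-np.pi/4; tau=np.interp(L,[.2,1.4],[.45,0.]); nang=f+np.pi/2
    d=nang-(np.pi/2-tau)
    r=.050; off=.003+.011*abs(np.sin(d))
    P=piv+r*(np.cos(f)*e+np.sin(f)*z)+off*(np.cos(nang)*e+np.sin(nang)*z)
    print(L,"dtau",(tau-.15).round(2),"shift",(R.T@(P-t)).round(4))
```

```text
1.0 dtau -0.0 shift [ 0.0003 -0.0001  0.0006]
0.85 dtau 0.06 shift [ 0.0003 -0.0034  0.0085]
0.7 dtau 0.11 shift [ 0.0003 -0.0054  0.0168]
0.55 dtau 0.17 shift [ 0.0003 -0.006   0.0253]
0.4 dtau 0.22 shift [ 0.0003 -0.0052  0.0336]
0.3 dtau 0.26 shift [ 0.0003 -0.0043  0.0378]
0.2 dtau 0.3 shift [ 0.0003 -0.003   0.0419]
0.1 dtau 0.3 shift [ 0.0003 -0.0017  0.0456]
0 dtau 0.3 shift [0.0003 0.     0.0493]
```

```bash
python3 -m inch '[[0,-0.003,0.0085,-0.06,0,0,0],[0,-0.0054,0.017,-0.11,0,0,0],[0,-0.006,0.025,-0.17,0,0,0],[0,-0.005,0.0335,-0.22,0,0,0],[0,-0.0045,0.038,-0.26,0,0,0],[0,-0.003,0.042,-0.3,0,0,0],[0,-0.002,0.0445,-0.3,0,0,0],[0,-0.002,0.0445,-0.3,0,0,0]]'; python3 look.py k lever_pad bail_bar keeper
python3 - <<'E'
import cv2
a=cv2.imread("pics/k_side.png")[150:250,210:335]; cv2.imwrite("pics/k_sz.png",cv2.resize(a,(750,600),interpolation=cv2.INTER_CUBIC))
E
```

```text
clock: 11.08
tcp_pos: [0.5936, 0.0543, 0.044]
tcp_rot: [[0.427, -0.814, -0.393], [-0.904, -0.384, -0.185], [-0.0, 0.435, -0.901]]
force: [0.9, -0.6, 0.9]
gripper_width: -0.0001
lever_pad [0.5961 0.0498 0.0276] [0.8 0.  9.9] from pivot e,z 0.0428 -0.0434 abs angle -0.006 [('scene', 0.48, [284.7, 232.5]), ('side', 0.67, [256.3, 229.0]), ('wrist', 0.63, [279.9, 251.3])]
11.675
```

View pics/k_sz.png

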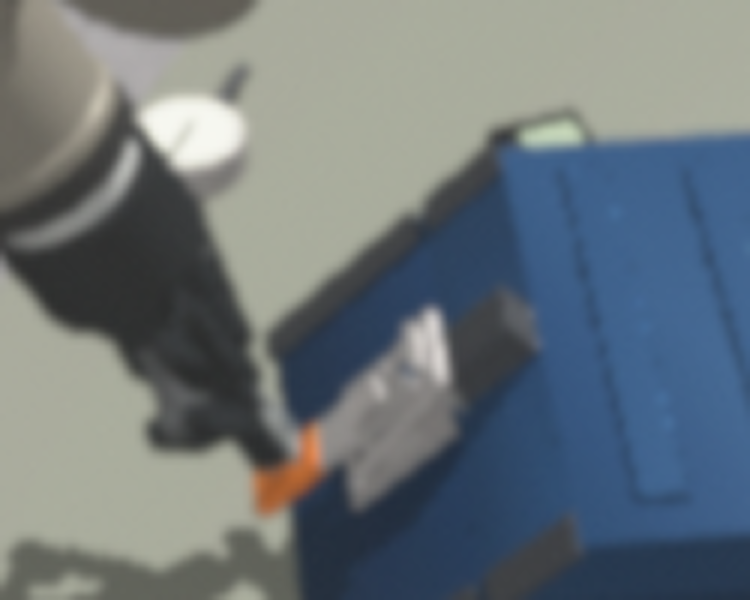

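View pics/k_wrist.png

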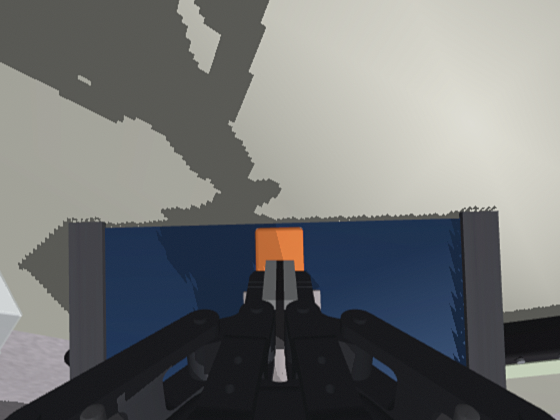

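The lever now lies along the slope, the seam looks closed and the force is about 0. I'll back off and check.

```bash
python3 -m inch '[[0,0,-0.03,0,0,0,0],[0,0,-0.08,0,0,0,0],[0,0,-0.14,0,0,0,0],[0,0,-0.16,0,0,0,0],[0,0,-0.16,0,0,0,0]]'; python3 look.py l lever_pad bail_bar keeper lever_hinge
python3 - <<'E'
import cv2
a=cv2.imread("pics/l_side.png")[150:250,210:335]; cv2.imwrite("pics/l_sz.png",cv2.resize(a,(750,600),interpolation=cv2.INTER_CUBIC))
E
```

```text
clock: 12.3
tcp_pos: [0.6576, 0.0844, 0.1894]
tcp_rot: [[0.427, -0.816, -0.39], [-0.904, -0.385, -0.186], [0.001, 0.432, -0.902]]
force: [-0.6, -0.6, 0.6]
gripper_width: 0.0002
lever_pad [0.5981 0.0519 0.0267] [0.9 1.4 5.7] from pivot e,z 0.0455 -0.0443 abs angle 0.013 [('scene', 0.79, [285.5, 234.4]), ('side', 0.76, [256.2, 228.5]), ('wrist', 0.91, [278.3, 183.1])]
bail_bar [ 0.5773 -0.1567  0.0103] [10.9 22.3 13.5] from pivot e,z -0.0625 -0.0607 abs angle -1.585 [('scene', 0.64, [210.7, 197.7]), ('side', 0.48, [280.0, 207.7]), ('wrist', 0.38, [433.7, 254.3])]
lever_hinge [0.5477 0.0284 0.0592] [0.6 4. ] from pivot e,z -0.01 -0.0118 abs angle -1.49 [('scene', 0.97, [284.9, 208.2]), ('wrist', 0.95, [279.5, 244.8])]
13.05
```

View pics/l_sz.png

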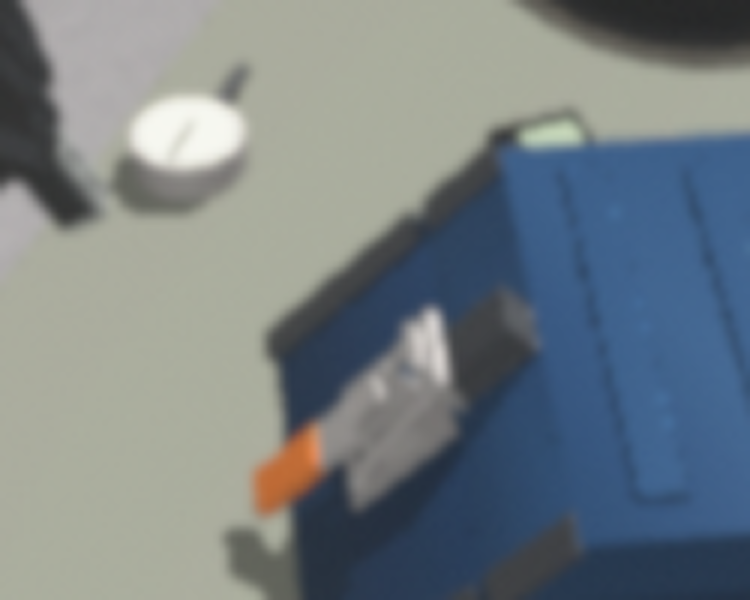

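View pics/l_wrist.png

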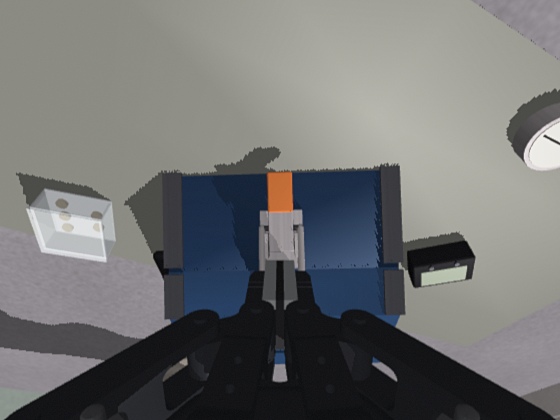

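The lever lies flat at about 0 rad, the lid seam is closed with the bar in the keeper, and the robot is clear. Handing in.

```bash
python3 -c "
from rig import *
print(sign_off(), observe()['clock'])"
```

```text
the job is handed in; nothing more can be done
the job is handed in; nothing more can be done
```

The draw latch is shut and the job is handed in, at about 13 s on the robot's clock. I pinched the bail, swung it past upright and let it drop behind the keeper's lip with the lever at about 1.45 rad. I then pushed the orange lever down with closed fingers until it snapped over, and backed the tool well clear.

**Last checks that held:**
- **Lever:** it measured about 0.01 rad, and looked the same in the pictures before and after I backed off.
- **Lid and bar:** the seam looks closed and the crossbar appears seated at the lip. I judged both by eye.
- **Contact and bystanders:** wrist force was about 1 N. The parts box, hygrometer and dial gauge appear where they were; I did not re-measure them.

**Checks that failed or disagreed:**
- **Crossbar position:** the final network fix for the bar was wrong; it matched the hygrometer in two views. The keeper got no usable final fix either. So the bar's 8 mm seating and the lid angle were not measured.
- **Early pad fix:** before the bail was moved, the networks confused the pad with the bar in front of it, giving an impossible bail angle. I used the known geometry instead.

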